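# Ready to serve the sauce: ladle from the back of the hook, bowls nested

## Task

Get things ready for serving the sauce. The ladle hangs at the back of a crowded hook: move the utensils in front of it over to the rack's other, empty hook and leave them hanging there, then stand the ladle bowl-down in the pot. Nest all the loose sauce bowls upright in the one that stands on the serving board, as one stack on the board; do not drop the utensils, do not tip the pot, and leave the jar, the mill and the terracotta dish where they are.

Things in the scene. Friction and masses are not known exactly. Their poses are not given: they have to be found in the camera images.
- rack: fixed utensil rack of steel: flat foot 150 x 220 x 12 mm, a post and a cross bar at 270 mm height, 230 mm long along the rack's y, 75 mm behind (+x of) the rack's origin. The two hooks sit on the bar and point to the rack's -x, roughly to the robot. Origin on the counter, x to the back
- hook_full: the crowded hook, fixed: a level steel rod 6 mm thick from the bar along its -x for 138 mm, then turned up; its round end reaches -153 mm and 11 mm above the rod's axis. Origin: on the rod's axis, at the bar. Things hang on the rod's top, 3 mm above the origin; an eye comes off when lifted about 14 mm and drawn along -x
- hook_spare: the empty hook, same shape and axes, fixed on the same bar at the same height, 150 to 190 mm to the side of the crowded one; the rack's post is between them
- turner: slotted steel turner, about 90 g, blade 64 mm wide, ends 165 mm below the origin. Handle ends on top in a flat eye 24 mm wide (y), 5 thick (x), from 8 above to 35 mm below the origin, round a slot 16 wide, 28 tall. Origin: mid underside of the eye's top bar, which rests on the hook; hangs down -z, axes as the hook's. May be absent; starts on the crowded hook about 126 mm from the bar
- skimmer: steel skimmer, round pierced disc 80 mm across, about 90 g, ends 165 mm below the origin. Handle ends on top in a flat eye 24 mm wide (y), 5 thick (x), from 8 above to 35 mm below the origin, round a slot 16 wide, 28 tall. Origin: mid underside of the eye's top bar, which rests on the hook; hangs down -z, axes as the hook's. May be absent; starts on the crowded hook about 98 mm from the bar
- fork: steel serving fork, three flat tines, 44 mm wide, 90 g, ends 165 mm below the origin. Handle ends on top in a flat eye 24 mm wide (y), 5 thick (x), from 8 above to 35 mm below the origin, round a slot 16 wide, 28 tall. Origin: mid underside of the eye's top bar, which rests on the hook; hangs down -z, axes as the hook's. May be absent; starts on the crowded hook about 70 mm from the bar
- ladle: steel ladle, 130 g, rearmost on the crowded hook, 40 mm from the bar. Handle ends on top in a flat eye 24 mm wide (y), 5 thick (x), from 8 above to 35 mm below the origin, round a slot 16 wide, 28 tall. Origin: mid underside of the eye's top bar, which rests on the hook; hangs down -z, axes as the hook's. Underside 217 mm below; strap leans 24 mm back (+x) at the bowl's rim
- ladle_bowl (a point): centre of the ladle's bowl, which is 62 mm across and 32 mm deep, open upwards: 7 mm in front (-x) of and 201 mm below the ladle's origin; its underside is 16 mm lower
- pot: open steel pot standing loose on the serving board, 160 mm across and 85 mm tall, wall 4 mm, floor 5 mm, 1.1 kg, with two loop handles that stand out 34 mm to its +-y at 72 mm height. Origin: centre of its underside, z up
- board: fixed wooden serving board, 360 mm (x) x 180 mm (y), 12 mm thick. Origin: centre of its underside
- bowl_base: the one on the serving board beside the pot, into which the others go: white sauce bowl, all alike: 45 mm tall, rim 67 mm across (69 at most), upright collar over the top 20 mm, tapered below, foot 46 mm across, about 120 g. Origin: centre of its underside, z up. Nested, each sits with its shoulder on the rim of the one beneath, 20 mm higher
- bowl1: loose one on the counter, may be absent: white sauce bowl, all alike: 45 mm tall, rim 67 mm across (69 at most), upright collar over the top 20 mm, tapered below, foot 46 mm across, about 120 g. Origin: centre of its underside, z up. Nested, each sits with its shoulder on the rim of the one beneath, 20 mm higher
- bowl2: loose one on the counter, may be absent: white sauce bowl, all alike: 45 mm tall, rim 67 mm across (69 at most), upright collar over the top 20 mm, tapered below, foot 46 mm across, about 120 g. Origin: centre of its underside, z up. Nested, each sits with its shoulder on the rim of the one beneath, 20 mm higher
- bowl3: loose one on the counter, may be absent: white sauce bowl, all alike: 45 mm tall, rim 67 mm across (69 at most), upright collar over the top 20 mm, tapered below, foot 46 mm across, about 120 g. Origin: centre of its underside, z up. Nested, each sits with its shoulder on the rim of the one beneath, 20 mm higher
- bowl4: loose one on the counter, may be absent: white sauce bowl, all alike: 45 mm tall, rim 67 mm across (69 at most), upright collar over the top 20 mm, tapered below, foot 46 mm across, about 120 g. Origin: centre of its underside, z up. Nested, each sits with its shoulder on the rim of the one beneath, 20 mm higher
- storage_jar: bystander: glass jar with a wooden cap, 72 mm across, 100 mm tall. Origin: centre of its underside
- pepper_mill: bystander: dark wooden pepper mill, 54 mm across, 110 mm tall. Origin: centre of its underside
- salt_dish: bystander: shallow terracotta dish, 90 mm across, 50 mm tall. Origin: centre of its underside
Mind the look-alikes: they are no part of the job. There is more than one size of the ladle; the job needs the smaller. What is shaped like the skimmer but green is not meant.

How it is judged:
By the outcome, as a careful person would: the job done as asked, in the order asked, and still so for the second after the job is handed in, with the robot touching nothing.
Of turner, skimmer, fork only 2 to 3 are there at a start; the rules pass over those that are not, and their reading is None.
Of bowl1, bowl2, bowl3, bowl4 only 2 to 4 are there at a start; the rules pass over those that are not, and their reading is None.
At some moment in a run one of bowl_base, pot, bowl1, bowl2, bowl3, bowl4 may be knocked a few centimetres aside while the robot is not near it.
It also fails if it takes over 210 s, if anything falls off the work surface, if the arm or the gripper's body presses on something with over 40 N, if the wrist force passes 120 N, or if a joint passes its speed limit or range.

## Robot

A 6-joint arm with a two-finger parallel gripper is mounted at the origin on the work surface. World frame = base frame: x ahead of the robot, y to its left, z up, the work surface at z = 0. Lengths are in mm, angles in rad, forces in N, time in s.
With the tool pointing down it reaches from about 275 to 750 mm from the base axis. Payload 10.2 kg.
Tool frame: the origin (TCP) lies between the finger pads; the fingertips stand 14 mm ahead of it and the grasp point (between the pads) lies 5 mm behind it; z points along the fingers, y is the line along which they close (so a half turn about z gives the same grasp; the last joint's range is limited). The gripper opens to 88 mm and grips with 3 to 60 N. Pads are 18 mm wide; open, the fingers measure 123 mm over their backs; the gripper's body (75 mm by 187 mm) begins 45 mm behind the grasp point.
Start: joints at [0.977, 0.313, 1.498, -0, 1.331, -0.223], TCP at [190.253, 489.321, 252.72] pointing down, gripper open.
Joint ranges: [-2.94, 2.94], [-0.97, 2.17], [0.19, 2.56], [-1.23, 4.37], [0.02, 3.11], [-2.88, 2.88]. Speed limits (rad/s): [2.39, 2.39, 3.01, 3.14, 3.14, 3.14].

## Interface

Orientations are given as a unit quaternion [w, x, y, z].
In Python, from station import ctrl gives the robot as it stands. Calls block until the motion is done:
- ctrl.goto(position, orientation): joint-space move of the TCP to a pose.
- ctrl.move_straight(position, rotation=None, rate=150, f_stop=None): straight line of the TCP; rotation=None keeps the orientation; rate is the mean speed in mm/s. With f_stop (N) it stops when the force on the tool has changed by that much, and returns True; else False.
- ctrl.movej(angles): joint-space move.
- ctrl.gripper_to(opening): opening from 0.0 (shut) to 1.0 (fully open); the grip force is fixed at half the most; returns when the fingers have stopped.
- ctrl.sleep(seconds).
- ctrl.inverse_kinematics(position, orientation): joint angles nearest the present ones, or None.
- ctrl.get_obs(): the state.
- ctrl.snapshot(name): name is "scene" or "top" or "wrist"; returns the picture (420x560x3 uint8, red, green, blue); there is no depth.
- ctrl.calibration(name): a dict with "K" (3x3 intrinsics, pixels), "xyz" and "rotation" of the camera in the world. Camera axes: x right, y down, z forward; pixel columns grow to the right and rows downward; lengths in mm; the calibration is good to about 2 mm. A picture is of the moment at which its call begins: read the wrist's pose just before it. calibration takes no time and is no camera call; for the wrist camera it gives the pose at the moment of the call.
A pose or a line that the arm cannot do raises ctrl.IKError and nothing moves.
- ctrl.hand_in(): hands the job in; it is judged then, once.
Trained networks look in the newest picture that a camera, given by its name, has taken for a name from the list of things; names that differ only in an ending like _2 or _b are one class to them, and where a whole thing is asked for, a point or a joint stands for the part that bears it (a point fixed in the world has none). Each returns a list of dicts, best first, with "conf" (0 to 1); they miss things now and then, are a little off and sometimes report something else, mostly with a low value. They report only what shows in the picture. A call takes as long as a camera call. They do not tell look-alikes from the thing itself.
- ctrl.recognise(query, camera): "point" ([x, y, z] in mm, in world coordinates, good to about 4 mm: the middle of the surface that is visible of it).
- ctrl.silhouettes(query, camera): "mask" (420x560 bool, what is visible of it).
- ctrl.place_of(query, camera): "point" ([x, y, z] in mm, in world coordinates, good to about 4 mm: a listed point, or the origin of a listed thing).
The state is a dict: "time_s": time; "joint_positions": joint angles; "joint_velocities": joint speeds; "joint_torque": joint torques, N m; "tool_pos": TCP position; "eef_rot": TCP orientation; "force": force on the tool from outside, world axes, zero at the start; "torque": the same for the moment, N m; "gripper_width": opening from 0.0 (shut) to 1.0 (fully open); "finger_force": force on a finger pad.
Only numpy, scipy, OpenCV 4.12 (cv2) and the standard library are available. Lean on these libraries where they do the work, as an engineer would, in place of code of your own. Each camera call takes 0.05 s, during which the arm holds its last target. There are 200 camera calls.

## Working session

There is one attempt and no reset: what is moved stays moved. The work goes in short steps, each a Python script; the robot and the scene stay as the last script left them, time stands still between calls to the robot, and variables do not carry over. Pictures are saved under pics/ and viewed, at most 14 in all, crops included, and the job is handed in when it is done.

```bash
ls; mkdir -p pics; cat > h.py <<'E'
import numpy as np, cv2
from station import ctrl
def snap(cam,name=None,scale=1.4):
    im=ctrl.snapshot(cam)
    if name: cv2.imwrite(f'pics/{name}.png',cv2.resize(im[:,:,::-1],None,fx=scale,fy=scale,interpolation=cv2.INTER_CUBIC))
    return im
E
python3 - <<'E'
from h import *
for c in ("scene","top"):
    snap(c,c+"0")
    k=ctrl.calibration(c); print(c,np.round(k["K"],1).tolist(),np.round(k["xyz"],1),np.round(k["rotation"],3).tolist())
    for q in ["rack","hook_full","hook_spare","turner","skimmer","fork","ladle","ladle_bowl","pot","board","bowl_base","bowl1","storage_jar","pepper_mill","salt_dish"]:
        print(q,[(np.round(d["point"]).astype(int).tolist(),round(d["conf"],2)) for d in ctrl.place_of(q,c)][:7])
o=ctrl.get_obs();print(o)
E
```

```text
pics
scene [[380.1, 0.0, 280.4], [0.0, 380.1, 211.5], [0.0, 0.0, 1.0]] [1129.6 -206.3 1108.1] [-0.236, 0.783, 0.553, -0.163]
rack [([514, 286, 0], 0.75)]
hook_full [([594, 354, 269], 0.66)]
hook_spare [([584, 201, 267], 0.5)]
turner [([408, -307, 13], 0.58), ([472, 361, 276], 0.46)]
skimmer [([494, 360, 272], 0.54)]
fork [([527, 356, 273], 0.68), ([494, 359, 272], 0.49)]
ladle [([566, 472, 293], 0.92), ([553, 356, 270], 0.83)]
ladle_bowl [([549, 354, 70], 0.79), ([563, 478, 22], 0.57), ([551, 358, 272], 0.42)]
pot [([576, -283, 12], 0.85), ([406, -309, 10], 0.49), ([496, 358, 271], 0.21)]
board [([471, 358, 271], 0.54)]
bowl_base [([406, -308, 11], 0.94), ([469, 362, 272], 0.41)]
bowl1 [([550, -54, -5], 0.86), ([554, 44, -2], 0.78), ([440, -41, 2], 0.59)]
storage_jar [([716, -1, -2], 0.63), ([524, 356, 272], 0.61)]
pepper_mill [([385, -444, -2], 0.97)]
salt_dish [([393, 420, -3], 0.4), ([554, 45, -2], 0.18)]
top [[476.9, 0.0, 271.7], [0.0, 476.9, 218.9], [0.0, 0.0, 1.0]] [ 330.2   22.5 1414.1] [-0.058, 0.715, -0.693, 0.068]
rack [([509, 284, 2], 0.84)]
hook_full [([594, 353, 271], 0.
[... 679 characters left out ...]
nt_positions': array([ 9.76610270e-01,  3.12892058e-01,  1.49770980e+00, -2.57209234e-05,
        1.33100190e+00, -2.23407586e-01]), 'joint_velocities': array([-0.0013319 ,  0.0012427 , -0.00060357,  0.0008126 , -0.00016253,
        0.00030358]), 'joint_torque': array([ 3.83795696e-04, -4.02110052e+01, -2.52415252e+01,  6.94702473e-02,
        3.19634168e-02,  1.28286655e-05]), 'tool_pos': array([190.24993751, 489.31621628, 252.72054758]), 'eef_rot': array([ 9.25459568e-06,  1.84326111e-01,  9.82865141e-01, -1.00638871e-05]), 'force': array([0.02565899, 0.04672761, 0.13663038]), 'torque': array([ 0.02693337, -0.06477469, -0.02376158]), 'finger_force': 0.0, 'gripper_width': 0.997189303231732}
```

View pics/scene0.png

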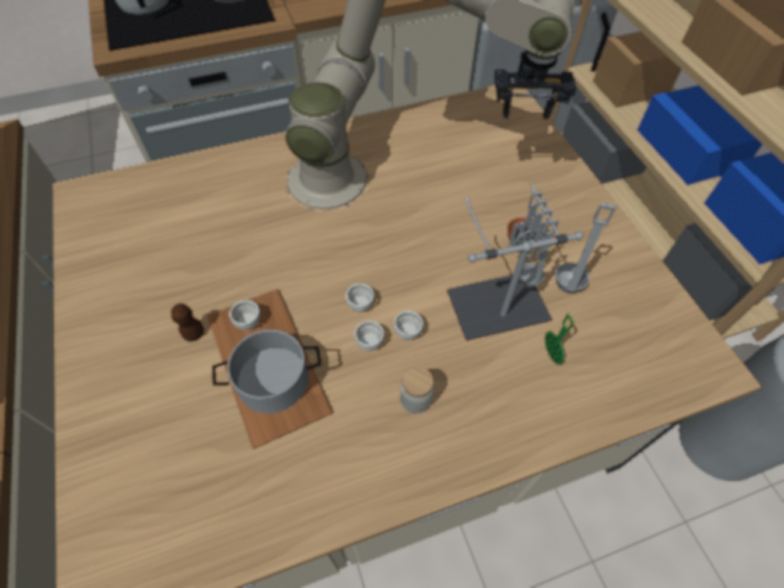

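View pics/top0.png

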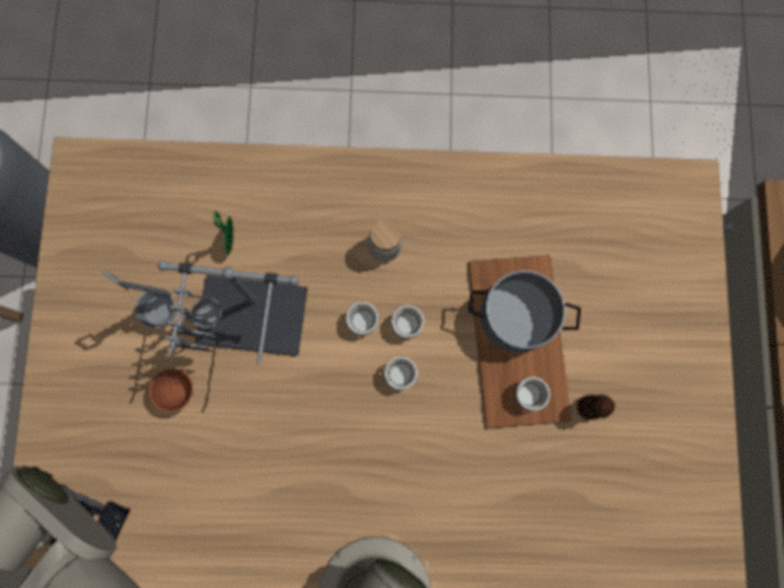

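Candidates (scene0 px). Ladles: the small one at the back of the crowded hook, ~(535,270), and the big one standing apart at (573,278)–(604,213), which is the look-alike. Skimmers: the steel one on the hook, ~(535,230), and the green one at (560,345), also a look-alike. Three loose bowls are at (360,298), (369,336) and (408,325), and the base bowl is on the board at (245,315). Next I'll check close up with the wrist camera.

```bash
cat >> h.py <<'E'
from scipy.spatial.transform import Rotation as Ro
def quat(a,tilt=0.):
    """tool down, tool y along (-sin a,cos a); tilt (rad) about tool y"""
    R=np.array([[-np.cos(a),-np.sin(a),0],[-np.sin(a),np.cos(a),0],[0,0,-1.]])
    return np.roll((Ro.from_matrix(R)*Ro.from_euler('y',tilt)).as_quat(),1)
def ray(k,uv):
    d=k["rotation"]@np.linalg.inv(k["K"])@np.array([uv[0],uv[1],1.]); return np.array(k["xyz"]),d/np.linalg.norm(d)
def proj(k,p):
    c=np.array(k["rotation"]).T@(np.array(p)-k["xyz"]); c=k["K"]@c; return c[:2]/c[2]
def look(cam,names):
    return {q:[(np.round(d["point"],1).tolist(),round(d["conf"],2)) for d in ctrl.place_of(q,cam)] for q in names}
E
python3 - <<'E'
from h import *
a=-0.085
for i,p in enumerate([[380,290,440],[400,240,480]]):
    ctrl.goto(p,quat(a)); k=ctrl.calibration("wrist"); snap("wrist",f"w{i}")
    print(ctrl.get_obs()["tool_pos"].round(1),np.round(k["xyz"],1),np.round(k["rotation"],3).tolist())
    for q,v in look("wrist",["rack","hook_full","hook_spare","turner","skimmer","fork","ladle"]).items(): print(q,v)
E
```

```text
[379.6 290.6 439.3] [313.5 296.9 570.9] [0.096, 0.73, 0.671, 0.087]
rack [([513.6, 286.9, -4.1], 0.69)]
hook_full []
hook_spare [([582.4, 203.5, 272.9], 0.8), ([546.2, 360.0, 77.1], 0.68), ([721.3, 4.3, 0.4], 0.49)]
turner [([471.5, 363.7, 275.7], 0.62)]
skimmer [([498.7, 360.3, 272.3], 0.89)]
fork []
ladle [([554.4, 355.3, 274.0], 0.6)]
[399.9 240.2 479.4] [333.9 246.2 611.5] [0.096, 0.731, 0.67, 0.088]
rack [([517.1, 284.1, -1.6], 0.62)]
hook_full [([595.0, 351.3, 268.2], 0.67)]
hook_spare [([580.2, 204.8, 269.1], 0.97)]
turner [([470.3, 363.2, 275.0], 0.95)]
skimmer [([722.8, 330.9, 163.2], 0.47)]
fork []
ladle [([394.2, 428.8, -1.2], 0.7), ([407.1, -307.1, 8.7], 0.57)]
```

View pics/w0.png

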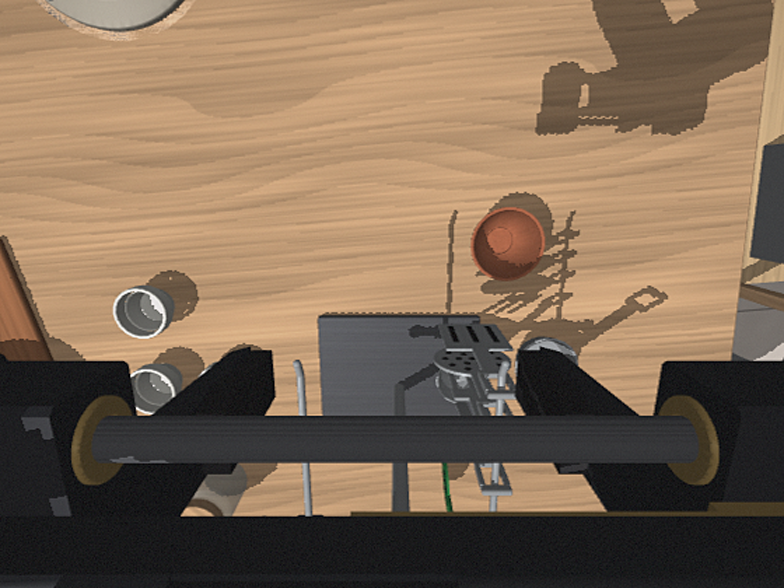

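View pics/w1.png

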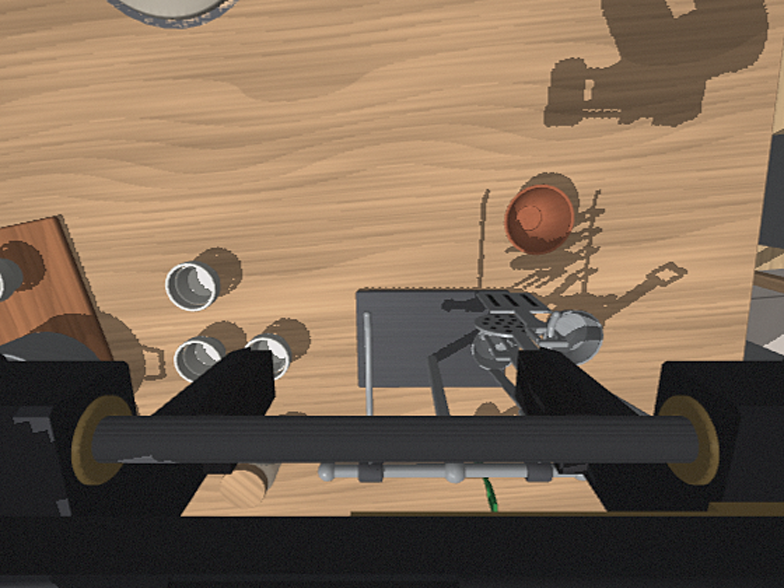

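w0 shows the turner blade at (480,340), the skimmer disc at (460,362) and the small ladle's bowl at (455,388) in the stack. The spare hook tip is at (298,363) and the crowded hook tip at about (501,365). In w1 the spare tip is at (367,315), and the big ladle's bowl shows apart at (577,335). Next: a crop of the stack, and triangulate the hook tip.

```bash
python3 - <<'E'
from h import *
im=snap("scene")
c=im[125:215,310:450]; cv2.imwrite("pics/crop.png",cv2.resize(c[:,:,::-1],None,fx=5.5,fy=5.5,interpolation=cv2.INTER_CUBIC))
# triangulate spare hook tip
K=np.array(ctrl.calibration("wrist")["K"])
R0=np.array([[.096,.73,.671],[0,0,0],[0,0,0]])
k=ctrl.calibration("wrist"); Rw=np.array(k["rotation"])
ks=[{"K":K,"rotation":Rw,"xyz":np.array([313.5,296.9,570.9])},{"K":K,"rotation":Rw,"xyz":np.array([333.9,246.2,611.5])}]
rs=[ray(ks[0],np.array([298,363])/1.4),ray(ks[1],np.array([367,315])/1.4)]
A=sum(np.eye(3)-np.outer(d,d) for _,d in rs); b=sum((np.eye(3)-np.outer(d,d))@o for o,d in rs)
print(np.round(Rw,3).tolist(),"tip",np.linalg.solve(A,b))
# tips at z=281
for uv,i in (((298,363),0),((367,315),1),((501,365),0)):
    o,d=ray(ks[i],np.array(uv)/1.4); print(uv,o+d*(279-o[2])/d[2])
for n in("scene","top"):
  kk=ctrl.calibration(n)
  for p in ([443,366,281],[428,216,281],[594,353,270],[581,202,270]): print(n,p,proj(kk,p)*1.4)
E
```

```text
Traceback (most recent call last):
  File "h.py", line 13, in ray
    d=k["rotation"]@np.linalg.inv(k["K"])@np.array([uv[0],uv[1],1.]); return np.array(k["xyz"]),d/np.linalg.norm(d)
      ~~~~~~~~~~~~~^~~~~~~~~~~~~~~~~~~~~~
ValueError: matmul: Input operand 1 has a mismatch in its core dimension 0, with gufunc signature (n?,k),(k,m?)->(n?,m?) (size 3 is different from 4)
```

View pics/crop.png

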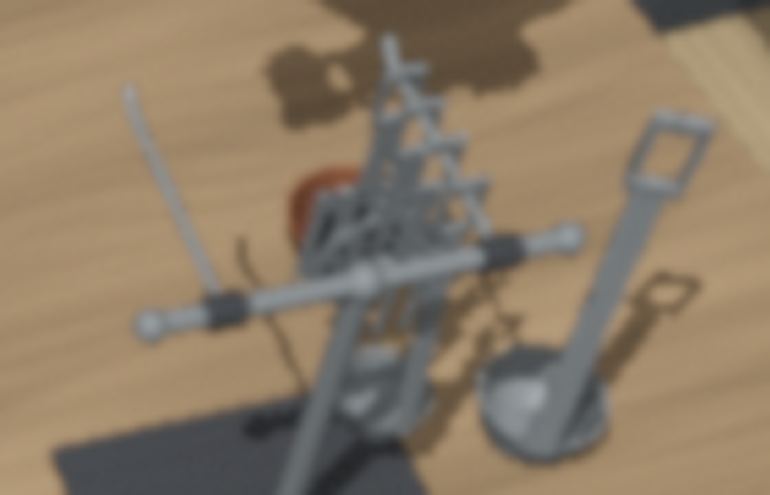

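The crop shows four eyes on the crowded hook: three utensils plus the small ladle at the back (470,188). The big ladle stands apart on the right (600,300). The hook tips are at crop px (390,45) and (128,92).

```bash
python3 - <<'E'
import re
s=open('h.py').read()
s=s.replace('d=k["rotation"]@np','d=rot(k)@np').replace('c=np.array(k["rotation"]).T@','c=rot(k).T@')
s+='''
def rot(k): return Ro.from_quat(np.roll(k["rotation"],-1)).as_matrix()
def tri(rs):
    A=sum(np.eye(3)-np.outer(d,d) for _,d in rs); b=sum((np.eye(3)-np.outer(d,d))@o for o,d in rs)
    p=np.linalg.solve(A,b); return p,[round(float(np.linalg.norm((np.eye(3)-np.outer(d,d))@(p-o))),1) for o,d in rs]
'''
open('h.py','w').write(s)
E
python3 - <<'E'
from h import *
k=ctrl.calibration("wrist"); K=k["K"]
w0={"K":K,"rotation":[.096,.73,.671,.087],"xyz":np.array([313.5,296.9,570.9])}
w1={"K":K,"rotation":[.096,.731,.67,.088],"xyz":np.array([333.9,246.2,611.5])}
s=ctrl.calibration("scene"); t=ctrl.calibration("top")
cr=lambda u,v:(310+u/5.5,125+v/5.5)
print("spare tip",tri([ray(w0,(298/1.4,363/1.4)),ray(w1,(367/1.4,315/1.4)),ray(s,cr(128,92)),ray(t,(260/1.4,360/1.4))]))
print("full tip",tri([ray(w0,(501/1.4,365/1.4)),ray(s,cr(390,45)),ray(t,(171/1.4,352/1.4))]))
# bar clamps (hook roots)
print("spare root",tri([ray(s,cr(226,308)),ray(t,(270/1.4,279/1.4)),ray(w1,(370/1.4,471/1.4))]))
print("full root",tri([ray(s,cr(500,250)),ray(t,(185/1.4,267/1.4)),ray(w1,(540/1.4,471/1.4))]))
for i,uv in enumerate([(412,70),(425,103),(447,146),(470,190)]):
    o,d=ray(s,cr(*uv)); print(i,o+d*(277-o[2])/d[2])
E
```

```text
spare tip (array([433.84518875, 214.5082142 , 274.87530229]), [1.5, 1.2, 1.9, 3.8])
full tip (array([446.76676102, 365.17847258, 274.31420928]), [1.6, 3.1, 1.7])
spare root (array([580.61357729, 203.68108297, 270.42518677]), [1.6, 1.4, 1.5])
full root (array([594.96424823, 354.71077242, 270.69089125]), [0.4, 1.4, 1.1])
0 [470.48761586 368.95443145 277.        ]
1 [494.65228893 363.86088709 277.        ]
2 [526.19478905 359.95063174 277.        ]
3 [557.58781175 356.31179732 277.        ]
```

```bash
cat >> h.py <<'E'
A=-0.082; ZG=262.
FULL=np.array([594.7,353.7]); SPARE=np.array([580.8,203.4])
def P(root,s,z): return [root[0]-s*np.cos(A),root[1]-s*np.sin(A),z]
def st(): o=ctrl.get_obs(); return round(o["time_s"],1),o["tool_pos"].round(1).tolist(),round(o["gripper_width"],3),round(o["finger_force"],1),o["force"].round(1).tolist()
def grab(s):
    ctrl.gripper_to(0.62); ctrl.goto(P(FULL,s,330),quat(A)); ctrl.move_straight(P(FULL,s,ZG),rate=100)
    ctrl.gripper_to(0.0); print("grip",st())
    w=ctrl.get_obs()["gripper_width"]; assert .2<w<.35
    ctrl.move_straight(P(FULL,s,ZG+14.5),rate=50); ctrl.move_straight(P(FULL,185,ZG+14.5),rate=80); print("off",st())
def hang(s):
    ctrl.move_straight(P(SPARE,185,ZG+14.5),rate=110); ctrl.move_straight(P(SPARE,s,ZG+14.5),rate=80)
    print("over",st()); ctrl.move_straight(P(SPARE,s,ZG+0.5),rate=40,f_stop=15); print("down",st())
    ctrl.gripper_to(0.62); ctrl.move_straight(P(SPARE,s,330),rate=120)
E
python3 - <<'E'
from h import *
grab(126); hang(48)
ctrl.goto(P(SPARE,190,440),quat(A)); snap("scene"); snap("scene","after1",1.4)
im=cv2.imread("pics/after1.png")[160:340,420:640]; cv2.imwrite("pics/after1c.png",cv2.resize(im,None,fx=3,fy=3))
print(look("scene",["turner","skimmer","fork"]),st())
E
```

```text
grip (7.0, [469.1, 364.0, 262.1], 0.27, 30.0, [-0.2, 0.5, 1.3])
off (8.3, [410.6, 368.8, 276.4], 0.261, 30.0, [0.1, 0.5, -1.8])
over (11.7, [532.7, 207.4, 276.6], 0.266, 30.0, [0.1, -0.3, -0.8])
down (12.2, [532.8, 207.3, 262.2], 0.267, 30.0, [-0.0, 0.0, -0.0])
{'turner': [([534.3, 204.8, 273.0], 0.9)], 'skimmer': [([495.3, 357.3, 270.8], 0.58), ([718.4, 333.0, 165.2], 0.57)], 'fork': [([525.1, 353.2, 272.6], 0.61)]} (14.5, [392.1, 218.8, 438.9], 0.624, 0.0, [-0.2, 0.2, -0.2])
```

View pics/after1c.png

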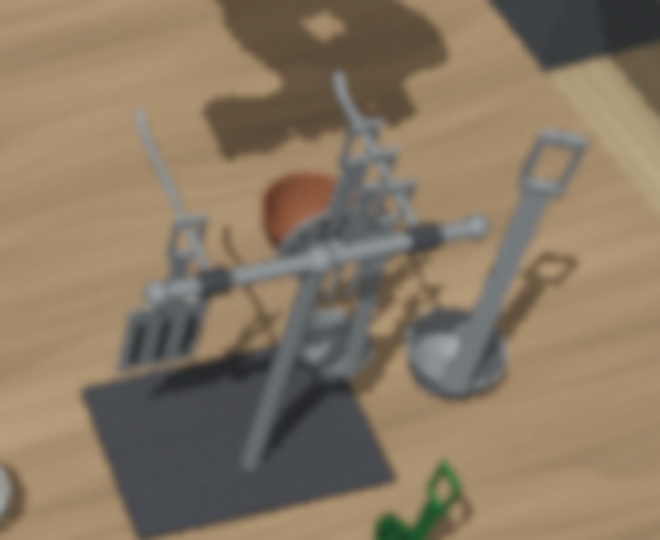

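The turner now hangs on the spare hook, eye on the rod at (185,225). The other three eyes are still on the crowded hook.

```bash
python3 - <<'E'
from h import *
grab(98); hang(80); grab(70); hang(112)
ctrl.goto(P(SPARE,190,440),quat(A)); snap("scene","after2",1.4)
im=cv2.imread("pics/after2.png")[160:340,420:640]; cv2.imwrite("pics/after2c.png",cv2.resize(im,None,fx=3,fy=3))
print(look("scene",["turner","skimmer","fork","ladle","pot","bowl_base","bowl1"]),st())
print(look("wrist",["turner"]))
E
```

```text
grip (17.0, [497.0, 361.7, 262.1], 0.267, 30.0, [-0.4, -0.7, 0.8])
off (18.7, [410.7, 368.8, 276.4], 0.265, 30.0, [-0.5, -0.5, -1.1])
over (21.7, [500.8, 210.0, 276.6], 0.267, 30.0, [0.4, 0.1, -1.7])
down (22.2, [500.9, 209.9, 262.2], 0.261, 30.0, [-0.9, -0.9, -1.8])
grip (25.8, [525.0, 359.4, 262.1], 0.268, 30.0, [0.2, -1.1, 0.7])
off (27.8, [410.6, 368.8, 276.4], 0.264, 30.0, [-0.7, 0.7, -0.6])
over (30.4, [468.9, 212.7, 276.6], 0.265, 30.0, [-0.6, -0.3, -1.0])
down (30.9, [469.0, 212.6, 262.2], 0.261, 30.0, [-0.9, -0.1, -1.2])
{'turner': [([534.0, 207.1, 274.6], 0.83)], 'skimmer': [([720.8, 334.5, 165.4], 0.92), ([500.7, 210.4, 272.9], 0.82)], 'fork': [([722.2, 1.6, 0.1], 0.62), ([466.4, 208.7, 274.4], 0.48)], 'ladle': [([569.6, 473.4, 293.4], 0.72)], 'pot': [([571.8, -282.6, 11.6], 0.71)], 'bowl_base': [([403.0, -306.9, 12.7], 0.56)], 'bowl1': [([553.9, 45.3, 0.6], 0.79), ([561.8, -86.9, -4.2], 0.69), ([441.9, -40.4, 5.5], 0.54)]} (33.3, [391.7, 218.9, 439.4], 0.616, 0.0, [0.4, 0.6, 0.4])
{'turner': [([470.3, 363.2, 275.0], 0.95)]}
```

View pics/after2c.png

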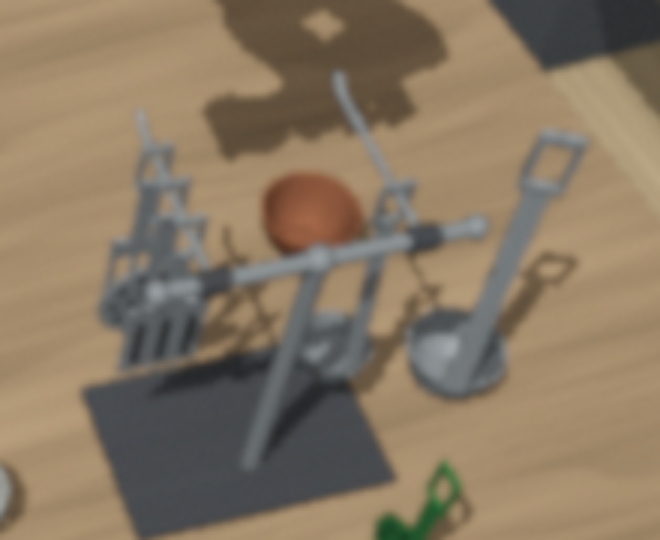

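All three utensils hang on the spare hook, with eyes at (155,155), (165,185) and (185,225), and only the small ladle is left on the crowded hook. One loose bowl was knocked, from (552,-54) to (562,-87), so I'll measure the bowls again before picking them. Next the ladle, leaned against the pot wall.

```bash
cat >> h.py <<'E'
def ladle_tcp(pot,u,t,r0=32,dz=0):
    C=np.array([pot[0]+r0*np.cos(u),pot[1]+r0*np.sin(u),17+31+dz])
    r=7*np.cos(t)+175*np.sin(t); z=-7*np.sin(t)+175*np.cos(t)
    return C+[r*np.cos(u),r*np.sin(u),z]
E
python3 - <<'E'
from h import *
pot=(573,-284.5)
for u in (-.08,.3,.7,1.1):
    for dz in (130,0):
        q=ctrl.inverse_kinematics(ladle_tcp(pot,u,.3,dz=dz),quat(u,.3)); print(u,dz,None if q is None else np.round(q,2))
grab(40)
ctrl.move_straight(P(FULL,185,400),rate=150)
ctrl.move_straight([340,100,400],rate=200); print(st())
snap("top"); print(look("top",["pot","bowl_base"])); snap("scene"); print(look("scene",["pot","bowl_base","ladle"]))
E
```

```text
-0.08 130 None
-0.08 0 [-0.53  1.06  0.36 -0.14  1.99 -2.06]
0.3 130 None
0.3 0 [-0.47  0.94  0.58 -0.21  1.83 -2.37]
0.7 130 [-0.42  0.8   0.53 -0.29  1.94 -2.78]
0.7 0 [-0.42  0.8   0.85 -0.27  1.63 -2.69]
1.1 130 None
1.1 0 None
grip (35.9, [554.9, 357.0, 262.1], 0.26, 30.0, [-0.5, -0.1, 1.1])
off (38.3, [410.6, 368.8, 276.4], 0.27, 30.0, [-0.5, -0.7, -1.5])
(40.8, [340.0, 100.4, 399.9], 0.265, 30.0, [-0.3, 1.1, -1.6])
{'pot': [([573.2, -285.5, 10.9], 0.83)], 'bowl_base': [([407.6, -310.0, 18.1], 0.59)]}
{'pot': [([575.3, -284.0, 12.7], 0.72)], 'bowl_base': [([403.1, -310.4, 11.4], 0.67)], 'ladle': [([567.9, 473.0, 292.6], 0.81), ([337.2, 100.1, 409.6], 0.68)]}
```

```bash
python3 - <<'E'
from h import *
pot=(573.5,-284.7); u=.55; t=.3
ctrl.goto(ladle_tcp(pot,u,t,dz=115),quat(u,t)); print(st())
hit=ctrl.move_straight(ladle_tcp(pot,u,t,dz=12),rate=80,f_stop=12); print(hit,st())
if not hit: print(ctrl.move_straight(ladle_tcp(pot,u,t,dz=-2),rate=25,f_stop=5),st())
ctrl.snapshot("scene"); im=snap("scene")[160:320,130:270]
cv2.imwrite("pics/lad.png",cv2.resize(im[:,:,::-1],None,fx=3.7,fy=3.7,interpolation=cv2.INTER_CUBIC))
E
```

```text
(42.9, [650.6, -236.7, 329.3], 0.265, 30.0, [0.6, -0.5, -1.4])
False (44.3, [650.7, -237.5, 225.7], 0.267, 30.0, [0.5, -0.1, -1.0])
True (44.7, [650.9, -237.3, 215.4], 0.266, 30.0, [0.7, 1.1, 4.5])
```

View pics/lad.png

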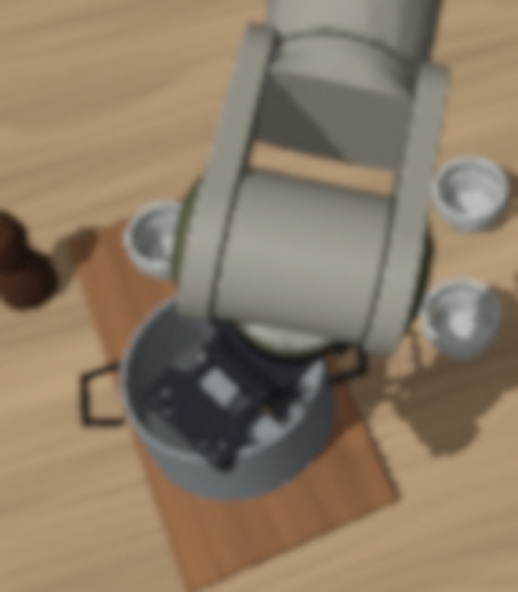

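The ladle touched the pot floor at the expected height and its bowl is inside the pot. Releasing now, then moving away.

```bash
python3 - <<'E'
from h import *
pot=(573.5,-284.7); u=.55; t=.3
p=ctrl.get_obs()["tool_pos"]
ctrl.gripper_to(0.4); ctrl.sleep(0.4)
b=np.array([np.cos(u)*np.sin(t),np.sin(u)*np.sin(t),np.cos(t)])
ctrl.move_straight(p+b*70,rate=100)
ctrl.goto([420,60,420],quat(-.3)); print(st())
for c in("scene","top"):
    im=snap(c)
    if c=="scene": cv2.imwrite("pics/lad2.png",cv2.resize(im[150:330,120:330,::-1],None,fx=3.3,fy=3.3,interpolation=cv2.INTER_CUBIC))
    print(c,look(c,["ladle","ladle_bowl","pot","bowl_base","bowl1"]))
E
```

```text
(48.0, [420.5, 59.6, 419.7], 0.401, 0.0, [0.2, -0.3, -0.6])
scene {'ladle': [([566.4, 472.0, 295.7], 0.8), ([655.9, -227.3, 221.8], 0.74)], 'ladle_bowl': [([601.3, -270.0, 31.2], 0.78), ([561.8, 474.8, 20.9], 0.77), ([591.5, 353.6, 267.5], 0.66)], 'pot': [([573.4, -286.0, 10.5], 0.91)], 'bowl_base': [([405.4, -308.5, 10.4], 0.65)], 'bowl1': [([559.8, -84.8, -3.7], 0.91), ([550.8, 41.4, -2.9], 0.73), ([436.4, -42.0, 2.6], 0.53)]}
top {'ladle': [([567.7, 468.4, 294.0], 0.81), ([657.7, -224.1, 222.0], 0.74)], 'ladle_bowl': [([557.5, 476.5, 23.9], 0.75), ([595.5, -270.2, 33.9], 0.59)], 'pot': [([572.6, -289.9, 9.7], 0.88)], 'bowl_base': [([409.1, -309.2, 15.4], 0.72)], 'bowl1': [([565.0, -85.7, -3.4], 0.91), ([717.9, 1.5, -1.8], 0.7), ([554.7, 43.4, 1.6], 0.65), ([440.8, -39.7, 1.2], 0.4), ([573.6, -288.6, 7.4], 0.22)]}
```

View pics/lad2.png

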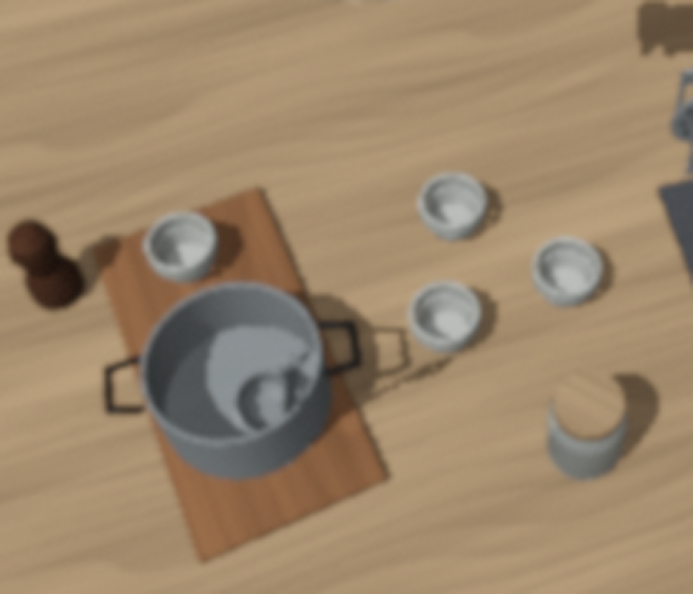

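The ladle stands bowl-down in the pot (bowl at (265,400)), leaning on the pot wall at the right. Pot upright. Loose bowls are at (453,205), (445,315) and (567,270), and the base bowl is at (180,245). I'll measure each rim with the wrist camera straight overhead, from two heights.

```bash
cat >> h.py <<'E'
B=-0.785
def overhead(p,ztcp,q="bowl1"):
    off=Ro.from_euler('z',B).apply([-66.4,.6,0]); ctrl.goto([p[0]-off[0],p[1]-off[1],ztcp],quat(B)); ctrl.sleep(.15)
    k=ctrl.calibration("wrist"); ctrl.snapshot("wrist"); ms=ctrl.silhouettes(q,"wrist")
    best=None
    for m in ms:
        m=m["mask"].astype(np.uint8)
        if m.sum()<200: continue
        c,_=cv2.findContours(m,cv2.RETR_EXTERNAL,cv2.CHAIN_APPROX_NONE); c=max(c,key=len)[:,0,:]
        h=cv2.convexHull(c.astype(np.float32)); (u,v),(d1,d2),_=cv2.fitEllipse(c.astype(np.float32))
        e=np.linalg.norm(np.array([u,v])-proj(k,[p[0],p[1],45]))
        if best is None or e<best[0]: best=(e,(u,v),(d1,d2))
    assert best and best[0]<60,best
    return ray(k,best[1]),best
def measure(p,q="bowl1",zr=45):
    r=[];
    for z in (300,230):
        (o,d),b=overhead(p,z,q); x=o+d*(zr-o[2])/d[2]; dia=np.mean(b[2])*(o[2]-zr)/K0()
        r.append(x[:2]); print(q,"at rim",x.round(1),"dia",round(dia,1),"axes",np.round(b[2],0))
        p=x[:2]
    zr_est=None
    return np.mean(r,0)
def K0(): return ctrl.calibration("wrist")["K"][0][0]
E
python3 - <<'E'
from h import *
print(measure((440,-40)),st()); print(measure((406,-309),"bowl_base",57),st())
E
```

```text
bowl1 at rim [440.4 -38.4  45. ] dia 69.2 axes [54. 56.]
bowl1 at rim [440.4 -38.1  45. ] dia 68.2 axes [65. 68.]
[440.41611978 -38.25300018] (50.3, [487.6, -85.9, 231.6], 0.401, 0.0, [-0.0, 0.3, 0.8])
bowl_base at rim [ 405.6 -307.4   57. ] dia 67.6 axes [55. 57.]Traceback (most recent call last):
  File "<stdin>", line 2, in <module>
  File "h.py", line 57, in measure
    (o,d),b=overhead(p,z,q); x=o+d*(zr-o[2])/d[2]; dia=np.mean(b[2])*(o[2]-zr)/K0()
            ~~~~~~~~^^^^^^^
  File "h.py", line 52, in overhead
    assert best and best[0]<60,best
           ^^^^^^^^^^^^^^^^^^^
AssertionError: None
```

```bash
cat >> h.py <<'E'
def pick(p):
    ctrl.gripper_to(1.0); ctrl.goto([*p,130],quat(B)); hit=ctrl.move_straight([*p,40.5],rate=80,f_stop=10); print("pick down",hit,st())
    assert not hit
    ctrl.gripper_to(0.0); print("grip",st()); assert .7<ctrl.get_obs()["gripper_width"]<.85
    ctrl.move_straight([*p,190],rate=150)
def place(b,n):
    z=12+20*n+40.5
    ctrl.goto([*b,z+70],quat(B)); ctrl.move_straight([*b,z+8],rate=80,f_stop=8); print("above",st())
    print("hit",ctrl.move_straight([*b,z-2],rate=20,f_stop=6),"z err",round(ctrl.get_obs()["tool_pos"][2]-z,1),st())
def release(b,n):
    ctrl.gripper_to(1.0); ctrl.move_straight([*b,190],rate=120); print(st())
E
python3 - <<'E'
from h import *
c=(440.4,-38.2); b=(405.6,-307.4)
pick(c); place(b,1)
E
```

```text
pick down False (55.7, [440.7, -38.3, 40.9], 1.002, 0.0, [-0.4, 0.9, -0.4])
grip (56.1, [440.5, -38.2, 40.7], 0.749, 29.7, [-0.8, 0.3, 2.7])
above (59.3, [405.8, -307.6, 80.9], 0.747, 29.7, [-0.2, -0.1, -0.8])
hit True z err 0.2 (59.7, [405.7, -307.5, 72.7], 0.746, 29.8, [-0.5, 0.6, 5.8])
```

Seated at exactly the expected height. Continuing with the rest, measuring each bowl again and the stack too.

```bash
python3 - <<'E'
from h import *
b=(405.6,-307.4); release(b,1)
(o,d),e=overhead(b,320,"bowl1"); print("stack",(o+d*(77-o[2])/d[2]).round(1))
c=measure((562,-86)); pick(c); place(b,2)
E
```

```text
(61.4, [405.4, -307.2, 189.3], 1.004, 0.0, [-0.6, 0.8, -0.8])
stack [ 405.2 -307.8   77. ]
bowl1 at rim [560.4 -84.5  45. ] dia 68.6 axes [54. 56.]
bowl1 at rim [560.4 -84.   45. ] dia 68.3 axes [66. 67.]
pick down False (66.2, [560.7, -84.4, 41.0], 1.001, 0.0, [-0.1, -0.4, -0.1])
grip (66.7, [560.5, -84.3, 40.7], 0.765, 30.0, [0.5, -0.8, 1.8])
above (69.8, [405.8, -307.6, 100.9], 0.766, 30.0, [-0.2, 0.3, -1.1])
hit True z err 0.1 (70.2, [405.6, -307.5, 92.6], 0.759, 30.0, [-0.6, 0.5, 5.5])
```

```bash
python3 - <<'E'
from h import *
b=(405.4,-307.6); release(b,2)
(o,d),e=overhead(b,330,"bowl1"); print("stack",(o+d*(97-o[2])/d[2]).round(1))
c=measure((553,43.5)); pick(c); place(b,3); release(b,3)
ctrl.goto([190,489,330],quat(0.6)) if ctrl.inverse_kinematics([190,489,330],quat(.6)) is not None else ctrl.goto([300,60,400],quat(-.3))
print(st())
snap("scene","fin_s"); print(look("scene",["bowl1","pot","ladle","turner","skimmer","fork"])); snap("top","fin_t"); print(look("top",["bowl1","pot","storage_jar","pepper_mill","salt_dish"]))
E
```

```text
(71.7, [405.2, -307.3, 189.3], 1.001, 0.0, [0.3, 0.5, -0.5])
stack [ 405.5 -308.1   97. ]Traceback (most recent call last):
  File "<stdin>", line 4, in <module>
  File "h.py", line 57, in measure
    (o,d),b=overhead(p,z,q); x=o+d*(zr-o[2])/d[2]; dia=np.mean(b[2])*(o[2]-zr)/K0()
            ~~~~~~~~^^^^^^^
  File "h.py", line 52, in overhead
    assert best and best[0]<60,best
           ^^^^^^^^^^^^^^^^^^^
AssertionError: (np.float64(275.66565895039275), (27.892303466796875, 237.10279846191406), (31.314407348632812, 53.1065673828125))
```

```bash
python3 - <<'E'
from h import *
b=(405.5,-307.7)
ctrl.snapshot("scene"); l=look("scene",["bowl1"])["bowl1"]; print(l)
p=min((np.array(x[0][:2]) for x in l),key=lambda x:np.linalg.norm(x-[553,43]))
assert np.linalg.norm(p-[553,43])<80
c=None
for z in (300,280,260,330):
    try: (o,d),e=overhead(p,z); c=(o+d*(45-o[2])/d[2])[:2]; print(c,np.array(e[2])*(o[2]-45)/K0()); break
    except AssertionError as x: print("miss")
pick(c); place(b,3); release(b,3)
ctrl.goto([300,60,400],quat(-.3)); print(st())
snap("scene","fin_s"); print(look("scene",["bowl1","pot","ladle","turner","skimmer","fork"])); snap("top","fin_t"); print(look("top",["bowl1","pot","storage_jar","pepper_mill","salt_dish"]))
E
```

```text
[([408.0, -311.6, 45.1], 0.87), ([404.8, -311.8, 34.7], 0.42), ([600.6, -270.2, 33.7], 0.26)]Traceback (most recent call last):
  File "<stdin>", line 5, in <module>
AssertionError
```

```bash
python3 - <<'E'
from h import *
ctrl.goto([320,-120,420],quat(-.5)); snap("top"); print(look("top",["bowl1"])); snap("scene","find"); print(look("scene",["bowl1"]),st())
E
```

```text
{'bowl1': [([410.2, -306.3, 54.0], 0.95), ([551.7, 42.4, 0.5], 0.86), ([405.1, -306.7, 31.0], 0.49), ([718.1, 0.1, -1.5], 0.48)]}
{'bowl1': [([403.0, -310.3, 48.7], 0.84), ([553.1, 42.5, 0.2], 0.77), ([403.4, -309.1, 33.0], 0.51)]} (75.8, [320.4, -120.0, 419.7], 0.999, 0.0, [0.4, -0.9, 0.1])
```

View pics/find.png

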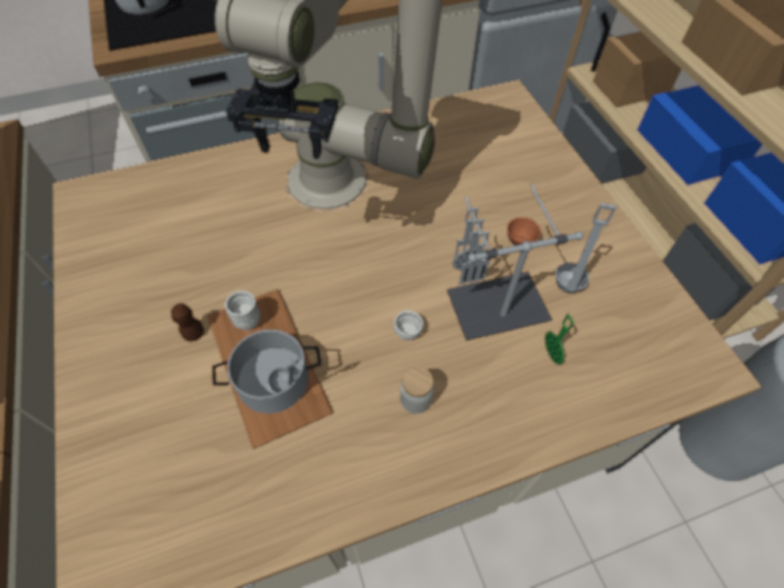

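The last bowl is still at (409,325), which is world (553,43). The network simply missed it. The stack is at (243,308).

```bash
python3 - <<'E'
from h import *
b=(405.5,-307.7); p=(553,43); c=None
for z in (270,310,250,340):
    try: (o,d),e=overhead(p,z); c=(o+d*(45-o[2])/d[2])[:2]; print(c,np.array(e[2])*(o[2]-45)/K0()); break
    except AssertionError as x: print("miss")
if c is None or np.linalg.norm(c-p)>8: c=np.array([553,43.])
pick(c); place(b,3); release(b,3)
ctrl.goto([300,60,400],quat(-.3)); print(st())
snap("scene","fin_s"); print(look("scene",["bowl1","pot","ladle","turner","skimmer","fork"])); snap("top"); print(look("top",["bowl1","pot","storage_jar","pepper_mill","salt_dish"]))
E
```

```text
[552.08097801  44.84676399] [66.40184603 70.35444788]
pick down False (79.5, [552.3, 44.8, 41.0], 1.002, 0.0, [-0.0, 0.5, 1.0])
grip (80.0, [552.2, 44.8, 40.7], 0.747, 30.6, [0.3, 0.1, 1.5])
above (83.5, [405.7, -307.9, 120.9], 0.745, 30.6, [0.1, -0.0, -1.4])
hit True z err 0.1 (83.9, [405.6, -307.8, 112.6], 0.75, 30.6, [-1.1, 0.3, 5.7])
(85.2, [405.3, -307.4, 189.3], 0.999, 0.0, [-0.1, 0.9, 0.7])
(86.8, [300.4, 59.6, 399.5], 1.0, 0.0, [0.7, -0.2, 0.5])
{'bowl1': [([407.1, -307.2, 72.5], 0.77), ([405.8, -311.8, 32.6], 0.64), ([406.8, -308.1, 47.3], 0.58), ([601.0, -268.8, 32.7], 0.16)], 'pot': [([577.8, -287.1, 9.2], 0.84)], 'ladle': [([565.3, 471.5, 293.7], 0.85)], 'turner': [([531.8, 204.2, 270.5], 0.8), ([405.2, -307.0, 10.1], 0.59)], 'skimmer': [([722.4, 331.8, 163.5], 0.73), ([499.1, 209.6, 268.7], 0.7)], 'fork': [([467.4, 209.3, 273.2], 0.63), ([580.9, 199.9, 267.3], 0.16)]}
{'bowl1': [([405.6, -311.2, 69.3], 0.61), ([406.4, -308.7, 33.5], 0.48), ([409.2, -309.6, 48.4], 0.44), ([464.9, 214.0, 272.2], 0.36), ([408.3, -305.4, 13.8], 0.35)], 'pot': [([573.7, -284.9, 7.9], 0.82)], 'storage_jar': [([720.1, 0.5, -1.5], 0.77)], 'pepper_mill': [([387.4, -436.6, 0.7], 0.66)], 'salt_dish': [([392.4, 421.2, -0.6], 0.89)]}
```

View pics/fin_s.png

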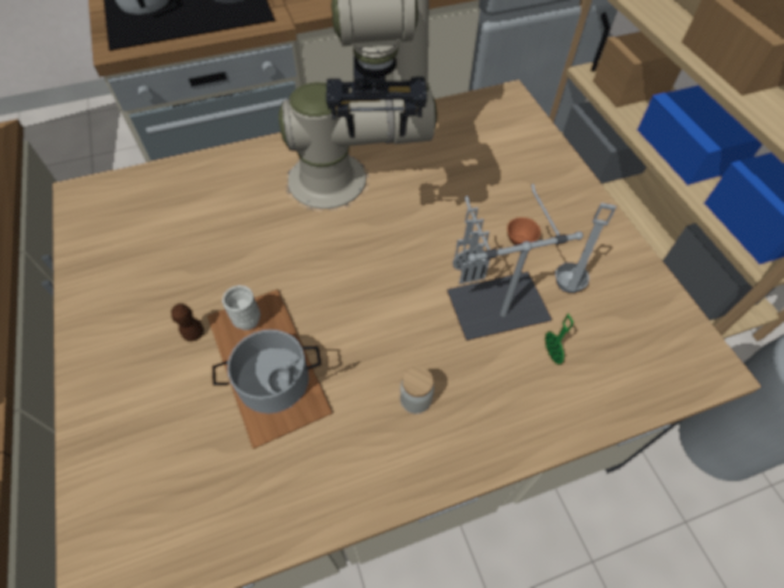

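All four bowls stand in one stack at (241,305), the ladle is in the pot at (280,375), the utensils hang on the spare hook at (470,245), and the bystanders have not moved.

```bash
python3 -c "
from h import *
print(ctrl.hand_in())"
```

```text
the job is handed in; nothing more can be done
None
```

The job is handed in at about 87 s on the robot's clock, with no verdict returned: turner, skimmer and fork hang on the spare hook, the small ladle stands bowl-down in the upright pot leaning on its wall, all three loose bowls are nested in the base bowl on the board, and the jar, mill and dish have not moved.

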